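# Set the table fan swinging at speed three

### The arm

A 6-joint arm with a two-finger parallel gripper is mounted at the origin on the work surface. World frame = base frame: x ahead of the robot, y to its left, z up, the work surface at z = 0. Lengths are in mm, angles in rad, forces in N, time in s.
With the tool pointing down it reaches from about 275 to 825 mm from the base axis. Payload 4.9 kg.
Tool frame: the origin (TCP) lies at the very end of the fingers, on their centre line; the grasp point (between the pads) lies env.grip_depth behind it (env.grip_depth is the distance from the TCP to the grasp point, in mm); z points along the fingers, x is the direction in which the jaws open and shut, and the axes are right-handed (so a half turn about z gives the same grasp; the last joint's range is limited). The gripper opens to 85 mm and grips with 20 to 120 N. Pads are 22 mm wide; open, the fingers measure 114 mm over their backs; the gripper's body (76 mm by 85 mm) begins 54 mm behind the grasp point. The pads swing forward as they close: fully open they stand 13 mm farther back than shut.
Start: joints at [-1.319, 0.326, -0.193, 1.052, 0, 1.437], TCP at [206.978, -509.587, 231.281] pointing down, gripper open.
Joint ranges: [-2.65, 2.65], [-0.97, 1.79], [-1.3, 1.35], [-1.93, 2.1], [-1.47, 1.37], [-3.14, 3.14]. Speed limits (rad/s): [2.57, 2.57, 3.14, 3.14, 3.14, 3.14].

### API

Orientations are given as a rotation vector (axis times angle).
In Python, from station import env, viewer, order gives the robot as it stands.
- The arm moves only by the tool servo_tool, never from a script. Its argument "deltas" is a list of rows, each an object of numbers: "tx", "ty", "tz": the shift along the tool's x, y, z in mm; "ax", "ay", "az": the turn, a rotation vector about the tool's x, y, z in degrees; "grip": the finger opening in mm, from 0 to 85.4. In form: [{"tx": .., "ty": .., "tz": .., "ax": .., "ay": .., "az": .., "grip": ..}, ...]. A call has 1 to 8 rows; each row is the pose to reach, as a shift and turn from the pose commanded when the call began, along the tool's axes at that moment; what a row does not reach only later rows make up. A row lasts 1/8 s, in which the tool goes at most 62.5 mm and 10.7 degrees, less where a joint would pass 70% of its speed; a pose out of reach is approached as far as the arm can. A call with a gripper value outside its range is refused whole. The fingers move at their own pace and stop on an object; "newtons" is the grip in N (left out, the last holds). Time passes only in rows, so rows that repeat a pose let the fingers close. It gives the time, the measured TCP pose, the force and the opening at its end, in the units of the state.
- env.state(): the state, without advancing time (a new reading comes with each control period).
- viewer.grab_frame(name): name is "scene" or "side" or "wrist"; returns (picture, depth): 420x560x3 uint8, red, green, blue; 420x560 float32, mm along the optical axis (not along the pixel's ray), 0 where there is no reading.
- viewer.camera_model(name): a dict with "fx", "fy", "cx", "cy" (pixels), "dist" ([k1, k2, p1, p2, k3] as OpenCV has them; the pictures are not rectified), "rvec" (rotation vector, rad) and "tvec" (3), from world to camera coordinates, as OpenCV has them. Camera axes: x right, y down, z forward; pixel columns grow to the right and rows downward; lengths in mm; the calibration is good to about 2 mm. A picture is of the moment at which its call begins: read the wrist's pose just before it. camera_model takes no time and is no camera call; for the wrist camera it gives the pose at the moment of the call.
- order.close_job(): hands the job in, once; it reports no verdict.
The state is a dict: "clock": time; "joint_positions": joint angles; "qd": joint speeds; "tau": joint torques, N m; "ee_pos": TCP position; "ee_rot": TCP orientation; "ft_force": force on the tool from outside, world axes, zero at the start; "ft_torque": the same for the moment, N m; "opening": finger opening in mm.
Only numpy, scipy, OpenCV 4.12 (cv2) and the standard library are available. Lean on these libraries where they do the work, as an engineer would, in place of code of your own. Each camera call takes 0.05 s, during which the arm holds its last target. There are 200 camera calls.

### The job

Get the table fan going for the guests: push its swing slide all the way up to the end stop, and turn the speed dial clockwise, click by click, to speed three, resting in that click. Do not run it up past three on the way, and leave the drinks things around it undisturbed.

Things in the scene. Friction and masses are not known exactly. Their poses are not given: they have to be found in the camera images.
- fan: Table fan, fixed: cream plastic base 270 mm long (x), 250 mm wide (y), flat deck 100 mm high. Origin under the base, 140 mm behind its front edge and half-way across; x from the control side to the back, y to the left of a person facing the controls, z up. Its front is a flat panel sloping at 34.3 deg, from 25 mm high at x = -140 mm to 100 mm high at x = -30 mm, speed dial on its left, swing slide on its right.
- fan_guard (a point): Centre of the fan's round wire guard, 300 mm across, upright, 293 mm above the sideboard, over the rear of the base; its front face is 42 mm nearer the controls than this point, its lowest edge 143 mm above the sideboard. Axes as the fan's. Keep off it.
- speed_dial (a joint): Speed dial, a rotary switch with six clicks 30 deg apart: 0 = off (end stop), speeds 1 to 5 at 0.524, 1.047, 1.571, 2.094, 2.618 rad (end stop). Grows clockwise for a person facing the panel. A click takes about 0.1 N m to leave; past half-way the dial snaps on into the next. Starts at off, 1 or 2. Marks on the panel round it: a small ring at off, then one to five dots for speeds 1 to 5.
- dial_grip (a point): On the dial's axis, half-way up its grip bar, 22 mm out from the panel. z = the axis, square out of the panel, 34 deg from vertical; x along the bar to its pointer end (white line), turning with the dial. Dark bar 70 mm long, 14 wide, 25 high (top 35 mm out of the panel) on a disc 76 mm across, face 10 mm out. Pointer 75 deg left of straight up the slope at off, 15 deg right of it at speed 3.
- swing_slide (a joint): Swing selector, a grip that slides straight up the slope of the panel: 0 = lower end (fan stands still), 0.045 m = upper end stop (fan swings from side to side). Starts within 10 mm of the lower end, moves with about 1.5 N of friction and stays where it is left.
- slide_grip (a point): Centre of the swing selector's grip, a dark ridge 13 mm thick along its travel, 42 mm wide across, 26 mm high (this point is 16 mm out from the panel, the top 29 mm). x points up the slope, along the travel; y across, to the left of a person facing the panel; z square out of the panel. It runs 128 mm to the right of the dial's axis.
- susan: Two-tier lazy susan of pale wood, lower tier 300 mm across with its top 38 mm high, upper tier 200 mm across with its top 164 mm high; turns freely on its foot. Origin at the centre of its underside. Not part of the work.
- rum_bottle: Sealed rum bottle standing to the left of the fan, 74 mm across, 285 mm high, origin at the centre of its underside. To be left alone.
- stopper: Glass stopper standing on its head by the right front corner of the base, 54 mm across, 68 mm high, origin at the centre of its underside. To be left alone.
- scoop: Red plastic scoop lying to the left of the fan, 170 mm long, 66 mm wide, 40 mm high, origin under it, near the middle of its length, x from the handle to the mouth. To be left alone.
- jigger: Steel jigger on the upper tier of the lazy susan, 100 mm high, 44 mm across, origin at the centre of its underside. To be left alone.
- glass0: One of four small glasses on the lower tier of the lazy susan, 78 mm high, 56 mm across, origin at the centre of its underside. To be left alone.
- glass1: One of four small glasses on the lower tier of the lazy susan, 78 mm high, 56 mm across, origin at the centre of its underside. To be left alone.
- glass2: One of four small glasses on the lower tier of the lazy susan, 78 mm high, 56 mm across, origin at the centre of its underside. To be left alone.
- glass3: One of four small glasses on the lower tier of the lazy susan, 78 mm high, 56 mm across, origin at the centre of its underside. To be left alone.

How it is judged (in metres and radians):
At the end, for the whole second after the job is handed in: The speed dial rests in the click of speed 3 (within 0.13 rad of 1.571 rad, not turning) and the swing slide stands within 3.5 mm of its upper end stop (value of joint speed_dial between 1.4408 and 1.7008 rad and velocity of joint speed_dial between -0.05 and 0.05 rad/s and value of joint swing_slide above 0.0415 m); the robot touches nothing.
It fails at once if the dial is turned past speed three, over into the next click (2.0 rad or more) (value of joint speed_dial above 2 rad).
It fails at once if the bottle, the stopper, the jigger or a glass is shifted by more than 30 mm or tipped by more than 0.3 rad (distance of any of rum_bottle, stopper, jigger, glass0, glass1, glass2, glass3 from where it was at the start of the episode above 0.03 m or angle between any of rum_bottle, stopper, jigger, glass0, glass1, glass2, glass3's own z axis and vertical above 0.3 rad).
It fails at once if the scoop is shifted by more than 30 mm (distance of scoop from where it was at the start of the episode above 0.03 m).
It also fails if it takes over 58 s, if anything falls off the work surface, if the arm or the gripper's body presses on something with over 40 N, if the wrist force passes 120 N, or if a joint passes its speed limit or range.

## Working session

There is one attempt and no reset: what is moved stays moved. The work goes in short steps, Python scripts to look and compute and a tool call to move; the robot and the scene stay as the last step left them, time stands still between calls to the robot, and variables do not carry over. Pictures are saved under pics/ and viewed, on a budget of 10 in all, crops included, one or two more only if the job needs it, and the job is handed in when it is done.

Besides the shell and the picture viewer there is one more tool, called after "Emit:" by a JSON object that holds its "api" and its "payload". servo_tool: Moves the arm, as the interface text tells. Its arguments: {"type":"object","properties":{"deltas":{"type":"array"},"newtons":{"type":"number"}},"required":["deltas"]}

```bash
ls; mkdir -p pics; python3 - <<'E'
from station import env, viewer, order
import cv2,numpy as np
s=env.state();print({k:np.round(v,3) for k,v in s.items()},env.grip_depth)
for n in("scene","side"):
    p,d=viewer.grab_frame(n);cv2.imwrite(f"pics/{n}.png",p[:,:,::-1]);np.savez(f"{n}.npz",p=p,d=d)
    print(n,{k:np.round(v,3) for k,v in viewer.camera_model(n).items()})
a=cv2.imread("pics/scene.png");b=cv2.imread("pics/side.png")
E
```

```text
pics
{'clock': np.float64(0.0), 'joint_positions': array([-1.319,  0.327, -0.194,  1.052,  0.   ,  1.437]), 'qd': array([-0.001, -0.001, -0.   , -0.   ,  0.001, -0.   ]), 'tau': array([-0.0000e+00, -4.4340e+01,  2.6244e+01,  1.5000e-02, -0.0000e+00,
       -0.0000e+00]), 'ee_pos': array([ 206.824, -508.993,  230.489]), 'ee_rot': array([-2.605e+00,  1.754e+00,  2.000e-03]), 'ft_force': array([ 0.477, -0.331,  0.095]), 'ft_torque': array([ 0.025, -0.024,  0.006]), 'opening': np.float64(85.49)} 18.700000000000003
scene {'fx': np.float64(381.652), 'fy': np.float64(381.652), 'cx': np.float64(284.313), 'cy': np.float64(210.937), 'dist': array([0.031, 0.   , 0.   , 0.   , 0.   ]), 'rvec': array([ 2.193,  0.927, -0.419]), 'tvec': array([-300.263, -210.196, 1571.308])}
side {'fx': np.float64(509.273), 'fy': np.float64(509.273), 'cx': np.float64(284.745), 'cy': np.float64(209.085), 'dist': array([-0.11,  0.  ,  0.  ,  0.  ,  0.  ]), 'rvec': array([ 2.199, -0.416,  0.191]), 'tvec': array([-547.612,  214.8  , 1329.889])}
```

View pics/scene.png

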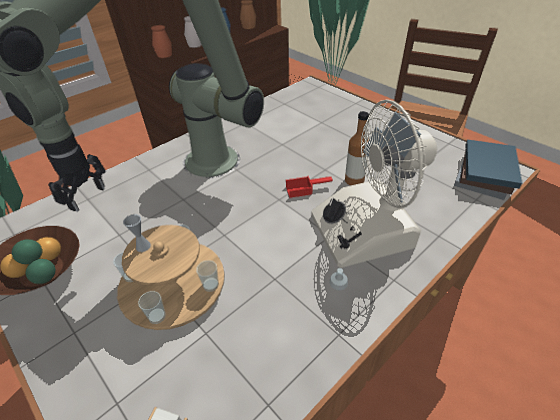

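View pics/side.png

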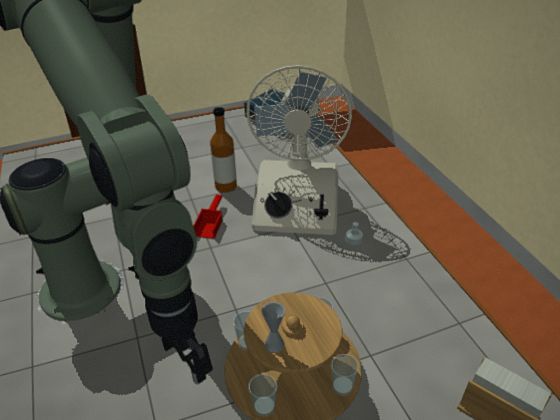

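The side view has the dial at about (277,204) and the slide at about (320,207). The scene view has them at about (334,210) and (348,240). I'll enlarge both to read them more precisely.

```bash
python3 - <<'E'
import cv2,numpy as np
a=cv2.imread("pics/scene.png")[170:280,295:435];b=cv2.imread("pics/side.png")[145:245,240:380]
a=cv2.resize(a,None,fx=5,fy=5,interpolation=cv2.INTER_CUBIC)[:,:400+300]
b=cv2.resize(b,None,fx=5.6,fy=5.6,interpolation=cv2.INTER_CUBIC)
cv2.imwrite("pics/a5.png",a);cv2.imwrite("pics/b56.png",b)
E
cat > h.py <<'E'
import cv2,numpy as np
from station import env,viewer,order
from scipy.spatial.transform import Rotation as R
def cam(n):
    m=viewer.camera_model(n);K=np.array([[m['fx'],0,m['cx']],[0,m['fy'],m['cy']],[0,0,1]])
    return K,np.array(m['dist'],float),R.from_rotvec(np.ravel(m['rvec'])).as_matrix(),np.ravel(m['tvec'])
def ray(c,px):
    K,D,Rm,t=c;u=cv2.undistortPoints(np.array([[px]],float),K,D)[0,0]
    d=Rm.T@np.r_[u,1];return -Rm.T@t,d   # depth z -> o+z*d
def proj(c,P):
    K,D,Rm,t=c;return cv2.projectPoints(np.atleast_2d(P).astype(float),cv2.Rodrigues(Rm)[0],t,K,D)[0][:,0]
def tri(obs):
    A=np.zeros((3,3));b=np.zeros(3)
    for c,px in obs:
        o,d=ray(c,px);d/=np.linalg.norm(d);M=np.eye(3)-np.outer(d,d);A+=M;b+=M@o
    return np.linalg.solve(A,b)
def cloud(c,d):
    h,w=d.shape;uv=np.stack(np.meshgrid(np.arange(w),np.arange(h)),-1).reshape(-1,1,2).astype(float)
    K,D,Rm,t=c;u=cv2.undistortPoints(uv,K,D)[:,0];P=np.c_[u,np.ones(len(u))]*d.reshape(-1,1)
    return ((P-t)@Rm).reshape(h,w,3)
E
```

```text
(no output)
```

View pics/a5.png

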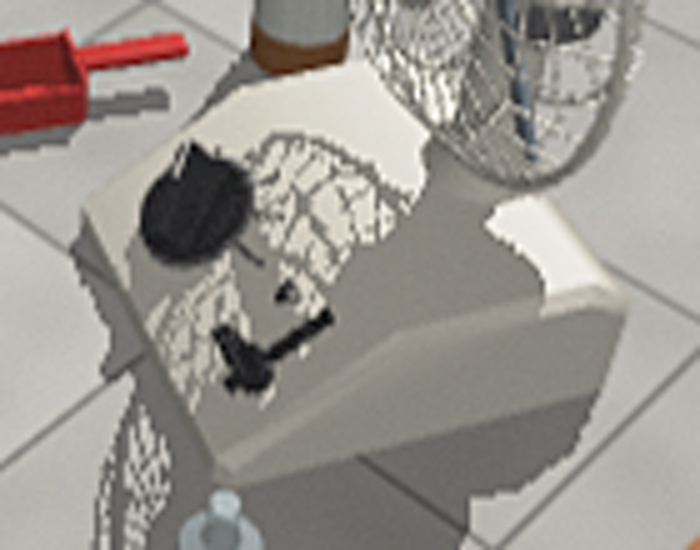

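View pics/b56.png

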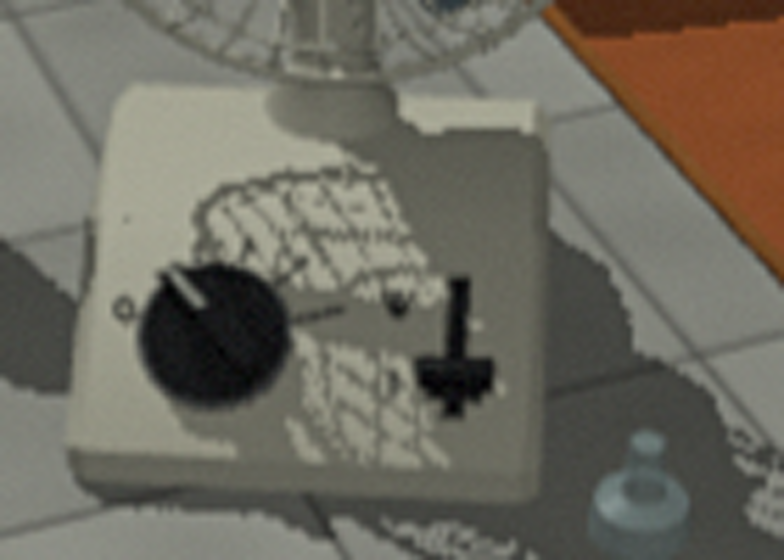

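```bash
cat > m.py <<'E'
from h import *
def ana(n,p,d,c,boxes,verbose=1):
    C=cloud(c,d);g=p.astype(float).mean(2)
    (x0,y0,x1,y1)=boxes
    P=C[y0:y1,x0:x1].reshape(-1,3);G=g[y0:y1,x0:x1].ravel();P_=P[(P[:,2]>20)&(P[:,2]<150)];G=G[(P[:,2]>20)&(P[:,2]<150)]
    # RANSAC plane with slope near 34 deg
    rng=np.random.default_rng(0);best=None;L=P_[G>70]
    for _ in range(600):
        q=L[rng.choice(len(L),3,False)];nn=np.cross(q[1]-q[0],q[2]-q[0]);l=np.linalg.norm(nn)
        if l<500: continue
        nn/=l;nn*=np.sign(nn[2])
        if abs(np.degrees(np.arccos(nn[2]))-34.3)>6: continue
        k=(abs((L-q[0])@nn)<2).sum()
        if best is None or k>best[0]: best=(k,nn,q[0])
    k,nn,q=best
    for _ in range(3):
        I=L[abs((L-q)@nn)<2.5];q=I.mean(0);nn=np.linalg.svd(I-q,full_matrices=0)[2][2];nn*=np.sign(nn[2])
    up=np.array([0,0,1])-nn*nn[2];up/=np.linalg.norm(up);left=np.cross(nn,up)
    print(n,"n",len(L),len(I),"slope",np.degrees(np.arccos(nn[2])),"upslope yaw",np.degrees(np.arctan2(up[1],up[0])),"q",q,"rms",((I-q)@nn).std())
    F=np.stack([up,left,nn]);D=(P_[G<60]-q)@F.T;A=(I-q)@F.T
    print(" panel extent",np.percentile(A,[0.5,99.5],axis=0).round(1).tolist())
    return P_,G,F,q
E
python3 - <<'E'
from m import *
bx={'scene':(305,185,420,270),'side':(252,158,342,236)}
for n in bx:
    z=np.load(n+'.npz');c=cam(n);P,G,F,q=ana(n,z['p'],z['d'],c,bx[n])
    D=(P-q)@F.T;m=(G<75)&(D[:,2]>6)&(D[:,2]<45)
    D=D[m]
    for h in((6,14),(14,26),(26,45)):
        E=D[(D[:,2]>h[0])&(D[:,2]<h[1])]
        _,lab,cen=cv2.kmeans(E[:,:2].astype(np.float32),2,None,(3,50,.1),5,0)
        for k in(0,1):
            e=E[lab.ravel()==k];w=F.T@e.mean(0)+q
            print(h,len(e),"loc",e.mean(0).round(1),"min",e.min(0).round(1),"max",e.max(0).round(1),"world",w.round(1))
E
```

```text
scene n 5255 1660 slope 33.82861902104971 upslope yaw 63.26379309643752 q [658.29736602  48.581107    66.51972922] rms 1.288321537896191
 panel extent [[-73.8, -102.6, -2.7], [145.0, 134.1, 2.5]]
(6, 14) 194 loc [-3.1 56.7 10.6] min [-42.8  27.9   6.3] max [30.3 99.  14. ] world [603.8  66.5  73.6]
(6, 14) 9 loc [-22.  -75.6   9. ] min [-29.5 -82.4   6.3] max [-16.9 -59.9  12.7] world [715.4  -6.2  61.8]
(14, 26) 44 loc [-4.4 57.9 19.4] min [-33.2  33.8  14. ] max [27.  85.6 25.8] world [600.1  61.7  80.2]
(14, 26) 21 loc [-24.1 -74.   20.1] min [-32.5 -83.4  14.2] max [-19.  -48.8  25.9] world [710.4 -12.5  69.8]
(26, 45) 85 loc [-9.6 59.9 32.9] min [-33.9  38.9  26.5] max [18.9 84.9 39.2] world [592.9  52.   88.5]
(26, 45) 42 loc [-25.7 -63.9  28.7] min [-31.7 -82.2  26.1] max [-19.9 -45.   32. ] world [698.6 -13.5  76.1]
side n 4871 1706 slope 34.50163352084107 upslope yaw 64.14912519339373 q [646.38446893  49.98580544  63.23432588] rms 1.399080042612872
 panel extent [[-72.1, -113.7, -2.4], [150.4, 126.6, 2.5]]
(6, 14) 295 loc [-4.8 57.2 10.3] min [-41.5  17.7   6.1] max [35.5 95.3 13.9] world [590.6  66.2  69. ]
(6, 14) 19 loc [-20.6 -69.9   9.2] min [-37.6 -89.1   6. ] max [ 31.4 -54.2  13.5] world [ 6.997e+02 -5.000e-01  5.910e+01]
(14, 26) 23 loc [-26.5 -71.2  22.5] min [-30.3 -88.8  14.1] max [-15.7 -51.2  25.8] world [695.4 -12.1  66.8]
(14, 26) 63 loc [-3.3 52.3 16.6] min [-31.5  19.9  14.1] max [33.9 91.7 25.7] world [594.   61.9  75.1]
(26, 45) 100 loc [-6.6 54.5 34.3] min [-29.   30.1  27. ] max [23.1 82.1 44.3] world [586.5  51.4  87.7]
(26, 45) 54 loc [-23.  -70.1  30.4] min [-30.2 -88.8  26.5] max [-17.1 -50.9  35.3] world [693.7 -13.2  75.3]
```

```bash
python3 - <<'E'
from h import *
a,b=cam('scene'),cam('side')
for n,p,q in[('jigger top',(132,219),(272,309)),('bottle cap',(362,114),(219,110)),('stopper top',(340,269),(355.5,223)),('susan knob',(159,245),(292,318)),('fan hub',(378,155),(298,122)),('scoop mouth',(299,188),(209,222))]:
    P=tri([(a,p),(b,q)]);print(n,P.round(0),(proj(a,P)-p).round(1),(proj(b,P)-q).round(1))
s=env.state();M=R.from_rotvec(s['ee_rot']);print(M.as_matrix().round(3))
y=np.radians(63.7);t=np.radians(34.3)
up=np.array([np.cos(t)*np.cos(y),np.cos(t)*np.sin(y),np.sin(t)]);n=np.array([-np.sin(t)*np.cos(y),-np.sin(t)*np.sin(y),np.cos(t)]);l=np.cross(n,up)
print(up,l,n)
for ang in(-135,-90,-45,0,45,90,135,180):
    x=np.cos(np.radians(ang))*up+np.sin(np.radians(ang))*l
    T=np.stack([x,np.cross(-n,x),-n],1);r=M.inv()*R.from_matrix(T)
    print(ang,np.degrees(r.as_rotvec()).round(1),np.degrees(r.magnitude()).round(1))
print("pos delta to (610,-50,210) in tool:",M.inv().apply(np.array([610,-50,210])-s['ee_pos']), "up100:",M.inv().apply([0,0,100]))
E
```

```text
jigger top [ 384. -468.  266.] [[ 0.2 -0.5]] [[0.4 0.5]]
bottle cap [496. 303. 285.] [[ 0.1 -0.2]] [[0.1 0.2]]
stopper top [764. -96.  71.] [[-0.   0.1]] [[-0. -0.]]
susan knob [ 435. -443.  189.] [[ 0.4 -0.8]] [[0.7 0.9]]
fan hub [681. 135. 296.] [[-0.4  1.4]] [[-0.5 -1.3]]
scoop mouth [393. 117.  20.] [[ 0.3 -1.1]] [[0.7 1.3]]
[[ 0.376 -0.926 -0.   ]
 [-0.926 -0.376  0.002]
 [-0.002 -0.    -1.   ]]
[0.36602036 0.74058591 0.56352605] [-0.89648643  0.44307119  0.        ] [-0.24968216 -0.50519346  0.82609829]
-135 [ 25.  -23.4   3.3] 34.4
-90 [ 32.7 -12.4 -40.3] 53.4
-45 [ 37.6   1.2 -83.8] 91.9
0 [  39.    17.6 -126.8] 133.9
45 [  35.6   37.9 -168.9] 176.8
90 [-15.5 -41.1 133.3] 140.3
135 [  1.2 -38.2  90.3] 98.1
180 [ 14.5 -32.1  46.9] 58.7
pos delta to (610,-50,210) in tool: [-273.57809083 -546.26429016   21.12361613] up100: [-1.54135717e-01 -2.07944213e-02 -9.99998790e+01]
```

Pointer reads about 45° left of straight up, well clear of the off ring, so the dial is at speed 1 and needs 60°. I'll lift over the susan and jigger and swing to the fan.

Emit:
{"api": "servo_tool", "payload": {"deltas": [{"tz":-60},{"tz":-110},{"tx":-27,"ty":-55,"tz":-110,"ax":3.8,"az":-8.4},{"tx":-55,"ty":-109,"tz":-110,"ax":7.5,"az":-16.8},{"tx":-82,"ty":-164,"tz":-110,"ax":11.3,"az":-25},{"tx":-110,"ty":-218,"tz":-110,"ax":15,"az":-33.5},{"tx":-137,"ty":-273,"tz":-110,"ax":18.8,"az":-42},{"tx":-164,"ty":-328,"tz":-110,"ax":22.6,"az":-50.3}]}}

```text
$.deltas[0]: bad value
```

```bash
cat >> h.py <<'E'
def axes(yaw,slope=34.3):
    y=np.radians(yaw);t=np.radians(slope)
    up=np.array([np.cos(t)*np.cos(y),np.cos(t)*np.sin(y),np.sin(t)]);n=np.array([-np.sin(t)*np.cos(y),-np.sin(t)*np.sin(y),np.cos(t)])
    return up,np.cross(n,up),n
def delta(pos,ang,yaw):
    """tool-frame shift and turn from measured pose to TCP pos, tool z into the panel, tool x at ang left of up-slope"""
    s=env.state();M=R.from_rotvec(s['ee_rot']);up,l,n=axes(yaw);a=np.radians(ang)
    x=np.cos(a)*up+np.sin(a)*l;T=R.from_matrix(np.stack([x,np.cross(-n,x),-n],1))
    print("t",s['clock'].round(2),"pos",s['ee_pos'].round(1),"q",s['joint_positions'].round(2),"F",s['ft_force'].round(1),"op",s['opening'].round(1))
    print("shift",M.inv().apply(np.array(pos)-s['ee_pos']).round(1),"turn",np.degrees((M.inv()*T).as_rotvec()).round(1))
E
python3 -c "
from h import *
delta((610,-60,215),-45,63.7)"
```

```text
Traceback (most recent call last):
  File "h.py", line 29, in delta
    print("t",s['clock'].round(2),"pos",s['ee_pos'].round(1),"q",s['joint_positions'].round(2),"F",s['ft_force'].round(1),"op",s['opening'].round(1))
              ^^^^^^^^^^^^^^^^
AttributeError: 'float' object has no attribute 'round'
```

Emit:
{"api": "servo_tool", "payload": {"deltas": [{"tx":0,"ty":0,"tz":-60,"ax":0,"ay":0,"az":0,"grip":85},{"tx":0,"ty":0,"tz":-110,"ax":0,"ay":0,"az":0,"grip":85},{"tx":-27,"ty":-55,"tz":-110,"ax":3.8,"ay":0,"az":-8.4,"grip":85},{"tx":-55,"ty":-109,"tz":-110,"ax":7.5,"ay":0,"az":-16.8,"grip":85},{"tx":-82,"ty":-164,"tz":-110,"ax":11.3,"ay":0,"az":-25,"grip":85},{"tx":-110,"ty":-218,"tz":-110,"ax":15,"ay":0,"az":-33.5,"grip":85},{"tx":-137,"ty":-273,"tz":-110,"ax":18.8,"ay":0,"az":-42,"grip":85},{"tx":-164,"ty":-328,"tz":-110,"ax":22.6,"ay":0,"az":-50.3,"grip":85}]}}

```text
clock: 1.1
ee_pos: [450.0, -232.5, 341.2]
ee_rot: [-2.778, 0.408, -0.304]
ft_force: [-0.7, -1.4, -0.3]
opening: 84.9
```

```bash
sed -i "s/s\['clock'\].round(2)/round(s['clock'],2)/;s/s\['opening'\].round(1)/round(float(s['opening']),1)/" h.py
python3 -c "
from h import *
delta((610,-60,215),-45,63.7)"
```

```text
t 1.1 pos [ 450.  -232.5  341.2] q [-0.85  0.18 -0.16  1.27  0.38  1.  ] F [-0.7 -1.4 -0.3] op 84.9
shift [  75.9 -153.2  205. ] turn [ 14.5   0.9 -33.4]
```

Emit:
{"api": "servo_tool", "payload": {"deltas": [{"tx":15,"ty":-31,"tz":41,"ax":2.9,"ay":0.2,"az":-6.7,"grip":85},{"tx":30,"ty":-61,"tz":82,"ax":5.8,"ay":0.4,"az":-13.4,"grip":85},{"tx":46,"ty":-92,"tz":123,"ax":8.7,"ay":0.5,"az":-20,"grip":85},{"tx":61,"ty":-123,"tz":164,"ax":11.6,"ay":0.7,"az":-26.7,"grip":85},{"tx":76,"ty":-153,"tz":205,"ax":14.5,"ay":0.9,"az":-33.4,"grip":85},{"tx":76,"ty":-153,"tz":205,"ax":14.5,"ay":0.9,"az":-33.4,"grip":85},{"tx":76,"ty":-153,"tz":205,"ax":14.5,"ay":0.9,"az":-33.4,"grip":85}]}}

```text
clock: 1.98
ee_pos: [609.4, -62.8, 214.5]
ee_rot: [-2.584, -0.417, -0.467]
ft_force: [0.8, 0.4, -0.1]
opening: 85.0
```

```bash
python3 - <<'E'
from h import *
delta((610,-60,215),-45,63.7)
c=cam('wrist');p,d=viewer.grab_frame('wrist')
import pickle;pickle.dump((p,d,c),open('w1.pkl','wb'))
cv2.imwrite('pics/w1.png',p[:,:,::-1]);print(c[2].round(3),(-c[2].T@c[3]).round(1),c[0],c[1])
E
```

```text
t 1.98 pos [609.4 -62.8 214.5] q [-0.51  0.43 -0.22  0.96  0.6   0.73] F [ 0.8  0.4 -0.1] op 85.0
shift [ 1.4 -2.3  1.1] turn [ 0.1  0.1 -0.3]
[[ 0.896  0.205  0.394]
 [ 0.281 -0.949 -0.145]
 [ 0.344  0.241 -0.907]] [546.8 -73.5 360.7] [[312.07987463   0.         278.12535652]
 [  0.         312.07987463 204.7341725 ]
 [  0.           0.           1.        ]] [-0.04516004  0.          0.          0.          0.        ]
```

View pics/w1.png

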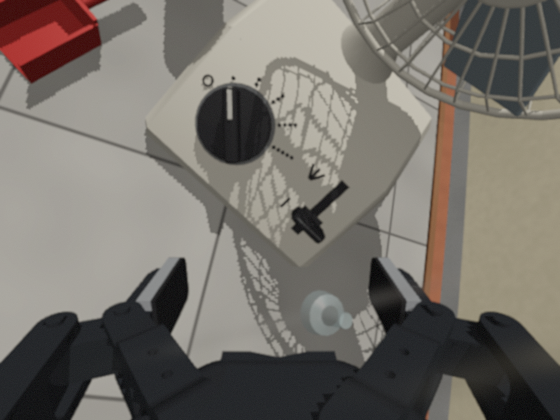

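The wrist view shows the pointer at the single dot (233,78), so the dial is at speed 1. The disc centre is near (235,124) and the slide ridge near (309,225).

```bash
python3 - <<'E'
from m import *
import pickle
p,d,c=pickle.load(open('w1.pkl','rb'))
P,G,F,q=ana('wrist',p,d,c,(150,20,400,262))
D=(P-q)@F.T
for nm,sel in(('dial',D[:,1]>0),('slide',D[:,1]<-20)):
    for h in((6,14),(14,24),(24,32),(32,45)):
        e=D[sel&(G<75)&(D[:,2]>h[0])&(D[:,2]<h[1])&(abs(D[:,0])<90)]
        if len(e)<8: continue
        w=F.T@e.mean(0)+q;lo,hi=np.percentile(e,[2,98],axis=0);cov=np.linalg.eigh(np.cov(e[:,:2].T));v=cov[1][:,1]
        (cx,cy),sz,an=cv2.minAreaRect(e[:,:2].astype(np.float32))
        print(nm,h,len(e),"mean",e.mean(0).round(1),"lo",lo.round(1),"hi",hi.round(1),"rect",(round(cx,1),round(cy,1)),np.round(sz,1),"axis deg",np.degrees(np.arctan2(v[1],v[0])).round(1),"world",w.round(1))
# keypoints: triangulate dial centre etc from wrist vs side/scene
a,b=cam('scene'),cam('side')
sa=lambda x,y:(295+x/5,170+y/5); sb=lambda x,y:(240+x/5.6,145+y/5.6)
for nm,o in {'disc':[(a,sa(196,208)),(b,sb(215,335)),(c,(235,124))],
 'slide ridge':[(a,sa(243,358)),(b,sb(455,376)),(c,(309,225))],
 'ring':[(b,sb(124,308)),(c,(208,80))]}.items():
    X=tri(o);print(nm,X.round(1),'loc',(F@(X-q)).round(1),[ (proj(k,X)-u).round(1).tolist() for k,u in o])
g=cv2.resize(p[65:265,180:380][:,:,::-1],None,fx=3,fy=3,interpolation=cv2.INTER_CUBIC);g=cv2.convertScaleAbs(g,alpha=1.6,beta=20);cv2.imwrite('pics/w1c.png',g)
E
```

```text
wrist n 37747 22515 slope 34.13592587432385 upslope yaw 63.610131956408694 q [639.43199418  60.14522684  66.55050084] rms 0.8500193971945923
 panel extent [[-75.8, -119.8, -2.4], [145.8, 113.6, 2.1]]
dial (6, 14) 3178 mean [-7.2 46.5 10.5] lo [-42.8  12.2   8.8] hi [25.9 81.  12.1] rect (-8.3, 46.7) [73.8 75.2] axis deg 133.1 world [592.5  70.1  71.2]
dial (14, 24) 86 mean [-3.9 41.6 18.9] lo [-26.5  19.9  14.2] hi [18.7 63.4 23.8] rect (-4.4, 41.4) [66.5  0.8] axis deg -136.2 world [596.   66.2  80. ]
dial (24, 32) 98 mean [-5.2 42.9 28.8] lo [-33.6  20.2  24.3] hi [19.2 69.8 31.8] rect (-8.2, 47.2) [66.1 14.5] axis deg -137.1 world [591.9  60.9  87.5]
dial (32, 45) 901 mean [-10.6  44.3  34.6] lo [-33.6  21.8  32.3] hi [16.8 71.4 36.3] rect (-8.6, 46.8) [68.8 14.1] axis deg -136.5 world [587.2  54.5  89.3]
slide (6, 14) 44 mean [-23.2 -74.1  10.5] lo [-31.7 -92.    6.5] hi [-21.8 -60.3  13.6] rect (-22.8, -75.5) [ 8.3 34.2] axis deg 99.6 world [694.6   4.7  62.2]
slide (14, 24) 80 mean [-23.8 -73.3  19.2] lo [-32.2 -96.1  14.2] hi [-21.8 -60.3  23.9] rect (-22.8, -77.5) [ 9.6 37.9] axis deg 98.7 world [6.916e+02 3.000e-01 6.910e+01]
slide (24, 32) 457 mean [-27.9 -79.5  28.6] lo [-34.4 -99.7  25.1] hi [-22.1 -61.1  30.8] rect (-28.4, -80.6) [40.8 13.1] axis deg 90.0 world [693.3 -10.2  74.6]
disc [595.2  74.2  62.5] loc [-8.1 45.9  0.6] [[[-0.0, 0.0]], [[-0.3, 0.0]], [[0.8, 0.6]]]
slide ridge [700.4  -4.8  62.2] loc [-28.2 -83.5  13.8] [[[-0.3, 0.2]], [[0.1, -0.1]], [[0.2, -0.7]]]
ring [555.7 104.8  70.4] loc [ 4.4 94.9  1.6] [[[-0.1, -0.0]], [[0.3, 0.4]]]
```

View pics/w1c.png

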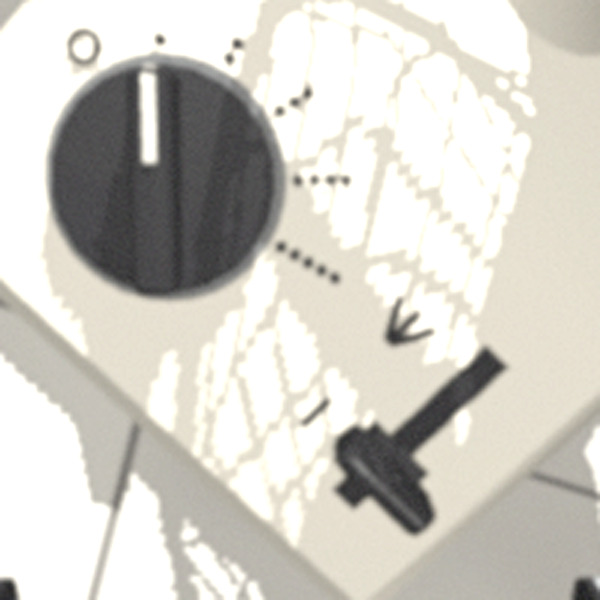

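```bash
cat >> h.py <<'E'
Q=np.array([639.43,60.15,66.55])
def go(u,l,h,ang,yaw=63.6):
    a=axes(yaw,34.15);delta(Q+a[0]*u+a[1]*l+a[2]*h,ang,yaw)
def loc():
    s=env.state();a=np.stack(axes(63.6,34.15));T=a@R.from_rotvec(s['ee_rot']).as_matrix()
    print("loc",(a@(s['ee_pos']-Q)).round(1),"x-ang",np.degrees(np.arctan2(T[1,0],T[0,0])).round(1),"F loc",(a@s['ft_force']).round(1),"torque n",(a@s['ft_torque']).round(2),"op",round(float(s['opening']),1),"q",s['joint_positions'].round(2),"t",s['clock'])
E
python3 -c "
from h import *
go(-8.4,46.8,60,-45);go(-8.4,46.8,14,-45);loc()"
```

```text
t 2.02 pos [609.5 -63.3 215.2] q [-0.51  0.43 -0.22  0.96  0.6   0.73] F [ 0.1 -0.2  0.9] op 84.6
shift [-45.8 -60.5 132.5] turn [ 0.2  0.  -0.2]
t 2.02 pos [609.5 -63.3 215.2] q [-0.51  0.43 -0.22  0.96  0.6   0.73] F [ 0.1 -0.2  0.9] op 84.6
shift [-45.9 -60.5 178.5] turn [ 0.2  0.  -0.2]
loc [-19.1 -28.1 192.6] x-ang -45.2 F loc [ 0.4 -0.2  0.8] torque n [-0.02  0.54 -0.06] op 84.6 q [-0.51  0.43 -0.22  0.96  0.6   0.73] t 2.025
```

Emit:
{"api": "servo_tool", "payload": {"deltas": [{"tx":-15,"ty":-20,"tz":44,"ax":0,"ay":0,"az":0,"grip":70},{"tx":-30,"ty":-40,"tz":88,"ax":0,"ay":0,"az":0,"grip":60},{"tx":-46,"ty":-60.5,"tz":120,"ax":0,"ay":0,"az":0,"grip":50},{"tx":-46,"ty":-60.5,"tz":132,"ax":0,"ay":0,"az":0,"grip":50},{"tx":-46,"ty":-60.5,"tz":132,"ax":0,"ay":0,"az":0,"grip":50},{"tx":-46,"ty":-60.5,"tz":132,"ax":0,"ay":0,"az":0,"grip":50}]}}

```text
clock: 2.78
ee_pos: [580.9, 43.3, 112.7]
ee_rot: [-2.585, -0.418, -0.473]
ft_force: [-0.1, -0.5, 0.8]
opening: 49.7
```

```bash
python3 -c "
from h import *
go(-8.4,46.8,14,-46);loc()"
```

```text
t 2.77 pos [580.9  43.3 112.7] q [-0.36  0.44 -0.53  0.53  0.59  0.92] F [-0.1 -0.5  0.8] op 49.7
shift [-1.7 -1.2 47.3] turn [ 0.2 -0.1  0.8]
loc [-8.1 45.  61.3] x-ang -45.2 F loc [ 0.  -0.1  0.9] torque n [-0.06  0.51  0.04] op 49.7 q [-0.36  0.44 -0.53  0.53  0.59  0.92] t 2.775
```

Emit:
{"api": "servo_tool", "payload": {"deltas": [{"tx":-1.7,"ty":-1.2,"tz":24,"ax":0,"ay":0,"az":0,"grip":45},{"tx":-1.7,"ty":-1.2,"tz":46,"ax":0,"ay":0,"az":0,"grip":40},{"tx":-1.7,"ty":-1.2,"tz":46,"ax":0,"ay":0,"az":0,"grip":30},{"tx":-1.7,"ty":-1.2,"tz":46,"ax":0,"ay":0,"az":0,"grip":20},{"tx":-1.7,"ty":-1.2,"tz":46,"ax":0,"ay":0,"az":0,"grip":8},{"tx":-1.7,"ty":-1.2,"tz":46,"ax":0,"ay":0,"az":0,"grip":8},{"tx":-1.7,"ty":-1.2,"tz":46,"ax":0,"ay":0,"az":0,"grip":8}], "newtons": 60}}

```text
clock: 3.65
ee_pos: [590.4, 68.0, 74.8]
ee_rot: [-2.584, -0.419, -0.474]
ft_force: [-0.3, -1.4, 6.0]
opening: 12.8
```

```bash
python3 -c "
from h import *
loc()"
```

```text
loc [-7.6 47.4 15.2] x-ang -45.1 F loc [ 2.2 -0.4  5.7] torque n [-0.11  0.12 -0.02] op 12.8 q [-0.31  0.5  -0.56  0.41  0.59  0.98] t 3.65
```

Gripped the bar: opening 12.8 mm with small forces. Next I'll turn one click.

Emit:
{"api": "servo_tool", "payload": {"deltas": [{"tx":0,"ty":0,"tz":0,"ax":0,"ay":0,"az":6,"grip":8},{"tx":0,"ty":0,"tz":0,"ax":0,"ay":0,"az":12,"grip":8},{"tx":0,"ty":0,"tz":0,"ax":0,"ay":0,"az":18,"grip":8},{"tx":0,"ty":0,"tz":0,"ax":0,"ay":0,"az":24,"grip":8},{"tx":0,"ty":0,"tz":0,"ax":0,"ay":0,"az":30,"grip":8},{"tx":0,"ty":0,"tz":0,"ax":0,"ay":0,"az":30,"grip":8}]}}

```text
clock: 4.4
ee_pos: [590.9, 68.0, 75.0]
ee_rot: [-2.555, 0.259, -0.285]
ft_force: [2.7, -1.3, 4.6]
opening: 12.7
```

```bash
python3 -c "
from h import *
loc()"
```

```text
loc [-7.3 47.  15.2] x-ang -75.1 F loc [ 2.7 -3.   3.8] torque n [-0.31 -0.07  0.04] op 12.7 q [-0.31  0.5  -0.56  0.41  0.59  1.5 ] t 4.4
```

Clean, so I'll turn the second click, settle, then open.

Emit:
{"api": "servo_tool", "payload": {"deltas": [{"tx":0,"ty":0,"tz":0,"ax":0,"ay":0,"az":6,"grip":8},{"tx":0,"ty":0,"tz":0,"ax":0,"ay":0,"az":12,"grip":8},{"tx":0,"ty":0,"tz":0,"ax":0,"ay":0,"az":18,"grip":8},{"tx":0,"ty":0,"tz":0,"ax":0,"ay":0,"az":24,"grip":8},{"tx":0,"ty":0,"tz":0,"ax":0,"ay":0,"az":30,"grip":8},{"tx":0,"ty":0,"tz":0,"ax":0,"ay":0,"az":30,"grip":8},{"tx":0,"ty":0,"tz":0,"ax":0,"ay":0,"az":30,"grip":25},{"tx":0,"ty":0,"tz":0,"ax":0,"ay":0,"az":30,"grip":40}]}}

```text
clock: 5.4
ee_pos: [587.4, 68.9, 72.4]
ee_rot: [-2.382, 0.905, -0.074]
ft_force: [-0.2, -0.2, 0.2]
opening: 39.5
```

Emit:
{"api": "servo_tool", "payload": {"deltas": [{"tx":0,"ty":0,"tz":0,"ax":0,"ay":0,"az":0,"grip":40},{"tx":0,"ty":0,"tz":-30,"ax":0,"ay":0,"az":0,"grip":40},{"tx":0,"ty":0,"tz":-80,"ax":0,"ay":0,"az":0,"grip":40},{"tx":0,"ty":0,"tz":-130,"ax":0,"ay":0,"az":0,"grip":40},{"tx":0,"ty":0,"tz":-130,"ax":0,"ay":0,"az":0,"grip":40}]}}

```text
clock: 6.02
ee_pos: [557.7, 1.1, 183.4]
ee_rot: [-2.381, 0.906, -0.084]
ft_force: [-0.8, -0.8, -0.6]
opening: 40.2
```

```bash
python3 - <<'E'
from h import *
import pickle
loc();c=cam('wrist');p,d=viewer.grab_frame('wrist');pickle.dump((p,d,c),open('w2.pkl','wb'))
cv2.imwrite('pics/w2.png',p[:,:,::-1])
C=cloud(c,d).reshape(-1,3);a=np.stack(axes(63.6,34.15));D=(C-Q)@a.T
e=D[(D[:,2]>31)&(D[:,2]<38)&(abs(D[:,0]+8.4)<40)&(abs(D[:,1]-46.8)<40)];v=np.linalg.eigh(np.cov(e[:,:2].T))[1][:,1];v*=np.sign(v[0])
print("bar angle left of up",np.degrees(np.arctan2(v[1],v[0])),e.mean(0),len(e))
e=D[(D[:,2]>25)&(D[:,2]<32)&(abs(D[:,1]+81)<30)&(abs(D[:,0])<60)];print("slide",np.median(e,0),len(e))
go(-52,-81,60,-45);go(-52,-81,10,-45)
E
```

```text
loc [ -8.2  47.  146.8] x-ang -105.1 F loc [-1.2  0.4  0.1] torque n [-0.05  0.57 -0.03] op 40.2 q [-0.45  0.33 -0.46  0.76  0.6   1.85] t 6.025
bar angle left of up -14.672815912316324 [-6.80423744 45.61716217 34.71374175] 1290
slide [-27.6998956  -80.0992741   28.78890701] 670
t 6.08 pos [556.8   2.3 181.6] q [-0.45  0.34 -0.47  0.76  0.6   1.85] F [-1.2  0.2  0.3] op 40.0
shift [135.8   8.   85.4] turn [  0.2  -0.2 -60.2]
t 6.08 pos [556.8   2.3 181.6] q [-0.45  0.34 -0.47  0.76  0.6   1.85] F [-1.2  0.2  0.3] op 40.0
shift [135.6   8.1 135.4] turn [  0.2  -0.2 -60.2]
```

View pics/w2.png

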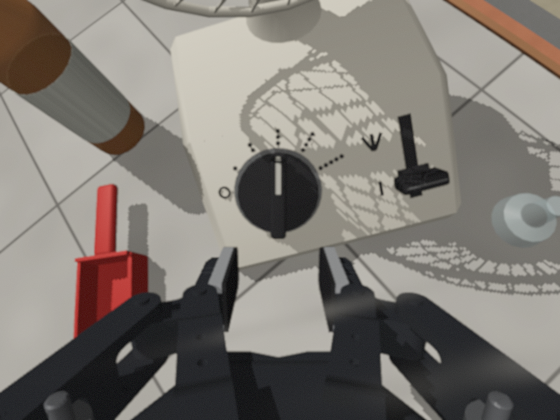

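Dial verified: bar at 14.7° right of up, with the pointer on the three dots (278,137). For the slide, I'll grip its ridge with the jaws along the travel (tool x up-slope), which keeps the fingers away from the stopper.

```bash
python3 -c "
from h import *
go(-28,-80.5,70,0)"
```

```text
t 6.08 pos [556.8   2.3 181.6] q [-0.45  0.34 -0.47  0.76  0.6   1.85] F [-1.2  0.2  0.3] op 40.0
shift [129.1 -15.   75.4] turn [ 3.000e-01 -1.000e-01 -1.052e+02]
```

Emit:
{"api": "servo_tool", "payload": {"deltas": [{"tx":0,"ty":0,"tz":0,"ax":0,"ay":0,"az":-10,"grip":45},{"tx":0,"ty":0,"tz":0,"ax":0,"ay":0,"az":-20,"grip":45},{"tx":0,"ty":0,"tz":0,"ax":0,"ay":0,"az":-30,"grip":45},{"tx":0,"ty":0,"tz":0,"ax":0,"ay":0,"az":-40,"grip":45},{"tx":0,"ty":0,"tz":0,"ax":0,"ay":0,"az":-50,"grip":45},{"tx":0,"ty":0,"tz":0,"ax":0,"ay":0,"az":-60,"grip":45},{"tx":0,"ty":0,"tz":0,"ax":0,"ay":0,"az":-70,"grip":45},{"tx":0,"ty":0,"tz":0,"ax":0,"ay":0,"az":-80,"grip":45}]}}

```text
clock: 7.08
ee_pos: [555.1, 4.6, 178.7]
ee_rot: [-2.513, -0.883, -0.583]
ft_force: [-0.2, -0.1, -0.0]
opening: 45.1
```

```bash
python3 -c "
from h import *
go(-28,-80.5,70,0)"
```

```text
t 7.08 pos [555.1   4.6 178.7] q [-0.45  0.34 -0.47  0.76  0.6   0.45] F [-0.2 -0.1 -0. ] op 45.1
shift [ 38.4 127.2  71.4] turn [ -0.1   0.2 -24.9]
```

Emit:
{"api": "servo_tool", "payload": {"deltas": [{"tx":13,"ty":42,"tz":24,"ax":0,"ay":0,"az":-8,"grip":45},{"tx":26,"ty":85,"tz":48,"ax":0,"ay":0,"az":-17,"grip":45},{"tx":38.4,"ty":127,"tz":71,"ax":0,"ay":0,"az":-25,"grip":45},{"tx":38.4,"ty":127,"tz":71,"ax":0,"ay":0,"az":-25,"grip":45},{"tx":38.4,"ty":127,"tz":71,"ax":0,"ay":0,"az":-25,"grip":45},{"tx":38.4,"ty":127,"tz":71,"ax":0,"ay":0,"az":-25,"grip":45}]}}

```text
clock: 7.82
ee_pos: [683.6, -33.0, 111.4]
ee_rot: [-2.33, -1.438, -0.715]
ft_force: [-0.6, -0.1, 1.6]
opening: 45.1
```

```bash
python3 -c "
from h import *
go(-28,-80.5,12,0);loc()"
```

```text
t 7.83 pos [683.6 -33.  111.4] q [-0.41  0.63 -0.18  0.73  0.6   0.06] F [-0.6 -0.1  1.6] op 45.1
shift [-0.5 -0.4 61. ] turn [-0.   0.1 -0.2]
loc [-27.6 -80.9  73. ] x-ang -0.2 F loc [0.6 0.5 1.5] torque n [0.06 0.56 0.01] op 45.1 q [-0.41  0.63 -0.18  0.73  0.6   0.06] t 7.825
```

Emit:
{"api": "servo_tool", "payload": {"deltas": [{"tx":0,"ty":0,"tz":30,"ax":0,"ay":0,"az":0,"grip":45},{"tx":0,"ty":0,"tz":58,"ax":0,"ay":0,"az":0,"grip":45},{"tx":0,"ty":0,"tz":59,"ax":0,"ay":0,"az":0,"grip":35},{"tx":0,"ty":0,"tz":59,"ax":0,"ay":0,"az":0,"grip":20},{"tx":0,"ty":0,"tz":59,"ax":0,"ay":0,"az":0,"grip":8},{"tx":0,"ty":0,"tz":59,"ax":0,"ay":0,"az":0,"grip":8},{"tx":0,"ty":0,"tz":59,"ax":0,"ay":0,"az":0,"grip":8}], "newtons": 30}}

```text
clock: 8.7
ee_pos: [699.7, -4.8, 63.9]
ee_rot: [-2.331, -1.438, -0.718]
ft_force: [-4.0, -1.8, 6.5]
opening: 12.0
```

```bash
python3 -c "
from h import *
loc()"
```

```text
loc [-27.4 -82.8  15.4] x-ang -0.2 F loc [0.8 2.8 7.3] torque n [0.62 0.38 0.04] op 12.0 q [-0.36  0.69 -0.21  0.61  0.59  0.12] t 8.7
```

Emit:
{"api": "servo_tool", "payload": {"deltas": [{"tx":8,"ty":0,"tz":0,"ax":0,"ay":0,"az":0,"grip":8},{"tx":16,"ty":0,"tz":0,"ax":0,"ay":0,"az":0,"grip":8},{"tx":24,"ty":0,"tz":0,"ax":0,"ay":0,"az":0,"grip":8},{"tx":32,"ty":0,"tz":0,"ax":0,"ay":0,"az":0,"grip":8},{"tx":34,"ty":0,"tz":0,"ax":0,"ay":0,"az":0,"grip":8},{"tx":34,"ty":0,"tz":0,"ax":0,"ay":0,"az":0,"grip":8}]}}

```text
clock: 9.45
ee_pos: [712.1, 20.2, 83.0]
ee_rot: [-2.331, -1.438, -0.717]
ft_force: [-4.8, -3.7, 6.2]
opening: 12.1
```

```bash
python3 -c "
from h import *
loc()"
```

```text
loc [  6.3 -82.9  15.5] x-ang -0.2 F loc [-1.1  2.6  8.2] torque n [0.48 0.6  0.04] op 12.1 q [-0.32  0.67 -0.18  0.62  0.59  0.18] t 9.45
```

Emit:
{"api": "servo_tool", "payload": {"deltas": [{"tx":2,"ty":0,"tz":0,"ax":0,"ay":0,"az":0,"grip":8},{"tx":4,"ty":0,"tz":0,"ax":0,"ay":0,"az":0,"grip":8},{"tx":4,"ty":0,"tz":0,"ax":0,"ay":0,"az":0,"grip":8}]}}

```text
clock: 9.82
ee_pos: [713.4, 22.9, 85.0]
ee_rot: [-2.332, -1.438, -0.716]
ft_force: [-6.3, -3.1, 6.4]
opening: 12.4
```

```bash
python3 -c "
from h import *
loc()"
```

```text
loc [  9.9 -82.9  15.6] x-ang -0.2 F loc [-1.1  4.2  8.4] torque n [0.53 0.73 0.05] op 12.4 q [-0.31  0.67 -0.18  0.62  0.59  0.18] t 9.825
```

Not at the stop yet: 37 mm moved and force along the travel is still about 1 N.

Emit:
{"api": "servo_tool", "payload": {"deltas": [{"tx":2,"ty":0,"tz":0,"ax":0,"ay":0,"az":0,"grip":8},{"tx":4,"ty":0,"tz":0,"ax":0,"ay":0,"az":0,"grip":8},{"tx":4,"ty":0,"tz":0,"ax":0,"ay":0,"az":0,"grip":8}]}}

```text
clock: 10.2
ee_pos: [714.9, 25.8, 87.2]
ee_rot: [-2.332, -1.438, -0.716]
ft_force: [-5.4, -3.5, 7.2]
opening: 12.1
```

```bash
python3 -c "
from h import *
loc()"
```

```text
loc [ 13.9 -82.8  15.5] x-ang -0.2 F loc [-0.5  3.3  9.1] torque n [0.61 0.73 0.02] op 12.1 q [-0.31  0.67 -0.18  0.62  0.59  0.19] t 10.2
```

Emit:
{"api": "servo_tool", "payload": {"deltas": [{"tx":2,"ty":0,"tz":0,"ax":0,"ay":0,"az":0,"grip":8},{"tx":3,"ty":0,"tz":0,"ax":0,"ay":0,"az":0,"grip":8},{"tx":3,"ty":0,"tz":0,"ax":0,"ay":0,"az":0,"grip":8}]}}

```text
clock: 10.58
ee_pos: [715.1, 26.2, 87.5]
ee_rot: [-2.336, -1.438, -0.711]
ft_force: [-7.2, -8.1, 4.1]
opening: 12.3
```

```bash
python3 -c "
from h import *
loc()"
```

```text
loc [ 14.4 -82.9  15.5] x-ang -0.3 F loc [-6.4  2.8  9.3] torque n [0.56 1.93 0.07] op 12.3 q [-0.31  0.67 -0.18  0.62  0.58  0.19] t 10.575
```

The stop shows: the TCP halted at 14.4 while commanded further, and the force rose to -6.4 N. I'll press slightly more to confirm, then release and retreat.

Emit:
{"api": "servo_tool", "payload": {"deltas": [{"tx":2,"ty":0,"tz":0,"ax":0,"ay":0,"az":0,"grip":8},{"tx":2,"ty":0,"tz":0,"ax":0,"ay":0,"az":0,"grip":8}]}}

```text
clock: 10.82
ee_pos: [715.1, 26.3, 87.5]
ee_rot: [-2.339, -1.437, -0.707]
ft_force: [-9.1, -12.3, 3.1]
opening: 12.3
```

```bash
python3 -c "
from h import *
loc()"
```

```text
loc [ 14.5 -82.8  15.5] x-ang -0.4 F loc [-10.7   2.7  11.1] torque n [0.48 2.72 0.12] op 12.3 q [-0.31  0.66 -0.18  0.63  0.58  0.2 ] t 10.825
```

Emit:
{"api": "servo_tool", "payload": {"deltas": [{"tx":0,"ty":0,"tz":0,"ax":0,"ay":0,"az":0,"grip":20},{"tx":-3,"ty":0,"tz":0,"ax":0,"ay":0,"az":0,"grip":40},{"tx":-3,"ty":0,"tz":0,"ax":0,"ay":0,"az":0,"grip":40},{"tx":-3,"ty":0,"tz":-30,"ax":0,"ay":0,"az":0,"grip":40},{"tx":-3,"ty":0,"tz":-85,"ax":0,"ay":0,"az":0,"grip":40},{"tx":-20,"ty":0,"tz":-135,"ax":0,"ay":0,"az":0,"grip":40},{"tx":-30,"ty":-40,"tz":-160,"ax":0,"ay":0,"az":0,"grip":40},{"tx":-30,"ty":-40,"tz":-160,"ax":0,"ay":0,"az":0,"grip":40}]}}

```text
clock: 11.82
ee_pos: [628.3, -54.4, 205.8]
ee_rot: [-2.331, -1.437, -0.716]
ft_force: [0.3, 0.5, -0.2]
opening: 40.2
```

```bash
python3 - <<'E'
from h import *
loc();c=cam('wrist');p,d=viewer.grab_frame('wrist')
cv2.imwrite('pics/w3.png',p[:,:,::-1])
C=cloud(c,d).reshape(-1,3);a=np.stack(axes(63.6,34.15));D=(C-Q)@a.T
e=D[(D[:,2]>31)&(D[:,2]<38)&(abs(D[:,0]+8.4)<40)&(abs(D[:,1]-46.8)<40)];v=np.linalg.eigh(np.cov(e[:,:2].T))[1][:,1];v*=np.sign(v[0])
print("bar angle",np.degrees(np.arctan2(v[1],v[0])),len(e))
e=D[(D[:,2]>26)&(D[:,2]<32)&(abs(D[:,1]+81)<25)&(abs(D[:,0])<45)];print("slide",np.median(e,0),np.percentile(e[:,0],[2,98]),len(e))
E
```

```text
loc [-10.9 -41.  175.6] x-ang -0.3 F loc [ 0.3 -0.1 -0.5] torque n [-0.02  0.56 -0.  ] op 40.2 q [-0.48  0.46 -0.2   0.93  0.6  -0.02] t 11.825
bar angle -15.744401553688768 1355
slide [ 13.45717947 -79.56963464  28.80457638] [ 7.70477053 19.7233276 ] 492
```

View pics/w3.png

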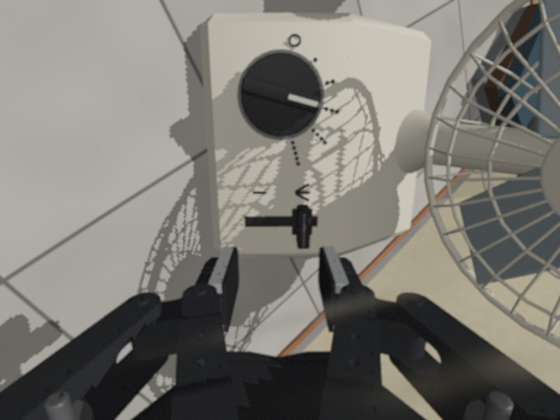

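The picture shows the slide ridge (304,227) at the upper end by the swing mark, and the pointer (318,103) on the three dots. The robot is clear, so I'm handing in.

```bash
python3 -c "
from h import *
loc();print(order.close_job())"
```

```text
loc [-10.6 -42.  174.7] x-ang -0.2 F loc [ 0.  -0.5 -0.8] torque n [ 0.02  0.52 -0.  ] op 39.8 q [-0.48  0.46 -0.19  0.93  0.6  -0.02] t 11.875
the job is handed in; nothing more can be done
None
```

The fan is set as asked, and I handed the job in at 11.9 s on the robot's clock. No verdict is reported on hand-in.

- **Dial:** it started at speed 1. I gripped its bar and turned it clockwise two clicks of 30°, never past three. After release the bar measured 14.7° and then 15.7° right of straight up, against 15° for speed 3. The pointer sits on the three dots.
- **Slide:** I gripped its ridge and drew it up the slope to the end stop. It halted there, with the resisting force rising from about 1 N to 10.7 N. The grip moved 41.9 mm and the last depth picture shows 41–42 mm. It stayed at the top after release.
- **Surroundings:** the robot was clear at the end, with forces under 1 N. I did not measure the bottle, stopper, scoop, jigger and glasses again. I expect them undisturbed, because I felt no force other than while gripping the two controls.

No check failed.

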